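Stand the slumped notice up and block its foot

TASK

The framed notice leaning on the privacy screen has slid down to a low slant. Make it lean squarely against the screen at a steep, steady slant again, about 20 degrees off upright, and leave the iron desk weight standing on the desk with its long side right up against the front of the notice's foot, roughly in the middle, so that it cannot slide out. Leave the bottle, the can, the pencil cup and the paper towels where they are.

Things in the scene. Friction and masses are not known exactly. Their poses are not given: they have to be found in the camera images.
- screen: Fixed upright white panel standing on the desk, 400 wide, 300 high, 22 thick. Origin: middle of the lower edge of the smooth face that the notice leans on, at desk height. x points horizontally into the panel (away from the notice), y horizontally along the panel, z up.
- frame: Loose wooden frame with a notice, 200 wide, 240 high, 18 thick, 0.45 kg; top back edge on the screen, foot on the desk, square to the screen, 37 degrees off upright at the start (friction holds it there and steeper). Origin: centre of its bottom end, mid-thickness. z up along the board, x from front to back (to the screen), y along its width. Pushing its foot towards the screen makes it climb.
- frame_foot (a point): Middle of the frame's front lower edge (away from the screen), 9 mm in front of the frame's origin; same axes as the frame. The weight goes against this edge. When the notice leans 20 degrees off upright this edge is 99 mm from the screen's face.
- weight_grip (a point): Loose dark iron desk weight, 0.8 kg: a flat bar 120 long, 44 deep, 22 high, with a square post 24 x 24 rising 38 from the middle of its top (top 60 above the desk). This point is on the post's axis, 41 above the underside. x across the bar's depth (long faces at +22 and -22), y along its length, z up. Starts flat on the desk, on the open side of the notice.
- sanitizer: Bystander: clear pump bottle, 76 across, 208 high, on the desk. Origin: centre of its underside.
- spray: Bystander: white spray can, 54 across, 190 high, on the desk. Origin: centre of its underside.
- pencils: Bystander: round wooden cup of pencils, 72 across, 160 high with the pencils. Origin: centre of its underside.
- towels: Bystander: low stack of folded paper towels, 100 x 160 (long side along its y), 36 high. Origin: centre of its underside.
Mind the look-alikes: they are no part of the job. What is meant by the part that bears weight_grip is not yellow, and is the larger of those in its own colour.

How it is judged:
At the end, for the whole second after the job is handed in: The notice leans at rest on the screen, 10 to 28 degrees off upright and square within 10 degrees, foot on the desk; the weight stands flat on the desk, a long face within 8 mm of the frame's front lower edge, parallel to the screen within 12 degrees, within 50 mm of the frame's middle (angle between frame's own z axis and vertical between 0.17 and 0.49 rad and contact force between frame and screen above 0.05 N and angle between the y axis of frame and the y axis of screen, either way round below 0.17 rad and linear speed of frame below 0.01 m/s and height (world z) of frame_foot below 0.02 m and angle between weight_grip's own z axis and vertical below 0.1 rad and height (world z) of weight_grip below 0.048 m and angle between the x axis of weight_grip and the x axis of screen, either way round below 0.22 rad and (x of frame_foot in the frame of weight_grip between 0.015 and 0.03 m or x of frame_foot in the frame of weight_grip between -0.03 and -0.015 m) and y of frame_foot in the frame of weight_grip between -0.05 and 0.05 m); the robot touches nothing.
It fails at once if the pump bottle is knocked or shifted by more than 30 mm (distance of sanitizer from where it was at the start of the episode above 0.03 m).
It fails at once if the spray can is knocked or shifted by more than 30 mm (distance of spray from where it was at the start of the episode above 0.03 m).
It fails at once if the pencil cup is knocked or shifted by more than 30 mm (distance of pencils from where it was at the start of the episode above 0.03 m).
It fails at once if the towel stack is knocked or shifted by more than 30 mm (distance of towels from where it was at the start of the episode above 0.03 m).
It also fails if it takes over 38 s, if anything falls off the work surface, if the arm or the gripper's body presses on something with over 40 N, if the wrist force passes 120 N, or if a joint passes its speed limit or range.

ROBOT

A 7-joint arm with a two-finger parallel gripper is mounted at the origin on the work surface. World frame = base frame: x ahead of the robot, y to its left, z up, the work surface at z = 0. Lengths are in m, angles in rad, forces in N, time in s.
With the tool pointing down it reaches from about 0.35 to 0.9 m from the base axis. Payload 8.1 kg.
Tool frame: the origin (TCP) lies on the centre line of the jaws, within the pads' length; the fingertips stand 19 mm ahead of it and the grasp point (between the pads) is the TCP; z points along the fingers, y is the direction in which the jaws open and shut (so a half turn about z gives the same grasp; the last joint's range is limited). The gripper opens to 92 mm and grips with 3 to 60 N. Pads are 19 mm wide; open, the fingers measure 130 mm over their backs; the gripper's body (75 mm by 190 mm) begins 47 mm behind the grasp point.
Start: joints at [-1.391, 0.434, 0.025, 1.573, -0.012, 1.134, -0.075], TCP at [0.174, 0.6, 0.246] pointing down, gripper open.
Joint ranges: [-2.62, 2.62], [-0.44, 2.09], [-1.27, 1.32], [0.08, 2.57], [-1.32, 4.46], [0.12, 2], [-2.74, 2.74]. Speed limits (rad/s): [2.22, 2.22, 3.01, 3.01, 3.14, 3.14, 3.14].

INTERFACE

Orientations are given as a rotation vector (axis times angle).
In Python, from cell import monitor, imaging, workorder, outline_of gives the robot as it stands.
- The arm moves only by the tool move_arm, never from a script. Its argument "series" is a list of rows, each a list of 6 numbers: the shift along the world's x, y, z in cm, then the turn, a rotation vector about the world's x, y, z in degrees. A call has 1 to 8 rows; each row shifts and turns the commanded pose from where the row before left it; what a row does not reach is not made up. A row lasts 1/10 s, in which the tool goes at most 50 mm and 8.59 degrees, less where a joint would pass 70% of its speed; a pose out of reach is approached as far as the arm can. A call with a gripper value outside its range is refused whole. "grip" is the opening, from 0 (shut) to 1 (fully open), set as the call begins (left out, the last holds). The fingers move at their own pace and stop on an object; "force" is the grip in N (left out, the last holds). Time passes only in rows, so rows that do not move let the fingers close. It gives the time, the measured TCP pose, the force and the opening at its end, in the units of the state.
- monitor.observe(): the state, without advancing time (a new reading comes with each control period).
- imaging.get_image(name): name is "scene" or "top" or "wrist"; returns a dict with "color" (400x640x3 uint8, red, green, blue), "fx", "fy", "cx", "cy" (pixels), "rvec" (rotation vector, rad) and "tvec" (3), from world to camera coordinates, as OpenCV has them; the wrist camera has in their place "mount" (4x4, takes a point from camera to tool coordinates, whose origin is the TCP and whose axes are the flange's). Camera axes: x right, y down, z forward; pixel columns grow to the right and rows downward; lengths in m; the calibration is good to about 2 mm. A picture is of the moment at which its call begins: read the wrist's pose just before it. There is no depth.
- workorder.sign_off(): hands the job in, once; it reports no verdict.
Trained networks look in the newest picture that a camera, given by its name, has taken for a name from the list of things; names that differ only in an ending like _2 or _b are one class to them, and where a whole thing is asked for, a point or a joint stands for the part that bears it (a point fixed in the world has none). Each returns a list of dicts, best first, with "p" (0 to 1); they miss things now and then, are a little off and sometimes report something else, mostly with a low value. They report only what shows in the picture. A call takes as long as a camera call. They do not tell look-alikes from the thing itself.
- outline_of(camera, thing): "mask" (400x640 bool, what is visible of it) and "rect" ([left, top, width, height] in pixels, round what is visible of it).
The state is a dict: "clock": time; "joints": joint angles; "dq": joint speeds; "joint_efforts": joint torques, N m; "position": TCP position; "ee_rot": TCP orientation; "force": force on the tool from outside, world axes, zero at the start; "ft_torque": the same for the moment, N m; "width": opening from 0.0 (shut) to 1.0 (fully open).
Only numpy, scipy, OpenCV 4.12 (cv2) and the standard library are available. Lean on these libraries where they do the work, as an engineer would, in place of code of your own. Each camera call takes 0.05 s, during which the arm holds its last target. There are 200 camera calls.

## Working session

There is one attempt and no reset: what is moved stays moved. The work goes in short steps, Python scripts to look and compute and a tool call to move; the robot and the scene stay as the last step left them, time stands still between calls to the robot, and variables do not carry over. Pictures are saved under pics/ and viewed, about 8 in all and at most 12, crops included, and the job is handed in when it is done.

Besides the shell and the picture viewer there is one more tool, called after ">>>" as name(argument=value, ...) on one line, values as JSON. move_arm: Moves the arm, as the interface text tells. Its arguments: {"type":"object","properties":{"series":{"type":"array"},"grip":{"type":"number"},"force":{"type":"number"}},"required":["series"]}

```bash
mkdir -p pics; cat > h.py <<'E'
import numpy as np, cv2
from cell import monitor, imaging, workorder, outline_of
def grab(n,f=None):
    im=imaging.get_image(n)
    if f: cv2.imwrite('pics/'+f,im['color'][:,:,::-1])
    return im
def cam(im):
    K=np.array([[im['fx'],0,im['cx']],[0,im['fy'],im['cy']],[0,0,1.]])
    return K,cv2.Rodrigues(np.array(im['rvec'],float))[0],np.array(im['tvec'],float).reshape(3)
def ray(im,uv,z):
    K,R,t=cam(im); C=-R.T@t
    uv=np.atleast_2d(np.array(uv,float)); d=(R.T@np.linalg.inv(K)@np.c_[uv,np.ones(len(uv))].T).T
    return C+d*((z-C[2])/d[:,2])[:,None]
def proj(im,P):
    K,R,t=cam(im); p=(K@(R@np.atleast_2d(P).T+t[:,None])).T
    return p[:,:2]/p[:,2:]
E
python3 - <<'E'
from h import *
s=monitor.observe(); print(s['clock'],s['position'],s['ee_rot'],s['width'])
for n in ['scene','top']:
    im=grab(n,n+'0.png'); K,R,t=cam(im); print(n,(-R.T@t).round(3))
    for th in ['frame','screen','weight_grip','sanitizer','spray','pencils','towels']:
        print(th,[(round(o['p'],2),o['rect']) for o in outline_of(n,th)])
E
```

```text
0.0 [0.17431484 0.59966879 0.24492741] [-4.42835886e-01 -3.11011810e+00  2.59411818e-03] 1.0043996355301685
scene [0.971 0.382 0.961]
frame [(0.74, [174.4, 90.5, 108.2, 114.6])]
screen [(0.8, [100.4, 32.6, 169.9, 165.9]), (0.16, [402.0, 229.5, 43.1, 45.7])]
weight_grip [(0.87, [316.2, 196.1, 48.9, 37.5]), (0.78, [346.2, 168.5, 24.8, 26.9]), (0.65, [220.9, 245.2, 51.2, 26.5]), (0.48, [279.5, 241.4, 31.7, 58.8])]
sanitizer [(0.73, [279.5, 244.1, 34.5, 55.5])]
spray [(0.59, [347.8, 271.7, 33.0, 48.8])]
pencils [(0.95, [403.1, 229.6, 39.9, 43.7]), (0.17, [405.9, 171.1, 69.5, 54.3])]
towels []
top [0.347 0.071 1.014]
frame [(0.68, [372.3, 148.4, 93.1, 89.0])]
screen [(0.56, [424.0, 76.1, 89.9, 199.8])]
weight_grip [(0.84, [280.0, 234.3, 15.9, 30.5]), (0.76, [268.7, 197.4, 41.7, 18.6]), (0.66, [316.0, 113.9, 47.4, 23.5])]
sanitizer [(0.87, [268.5, 91.3, 28.7, 51.4])]
spray [(0.97, [204.5, 105.0, 38.4, 42.8])]
pencils [(0.87, [169.8, 177.9, 45.0, 36.0])]
towels [(0.63, [170.3, 251.4, 70.1, 50.7])]
```

View pics/scene0.png

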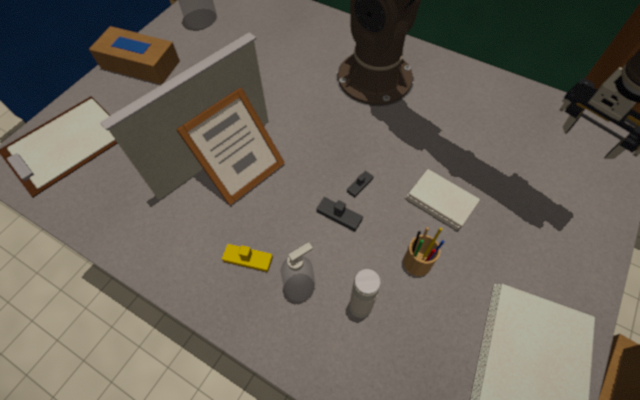

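View pics/top0.png

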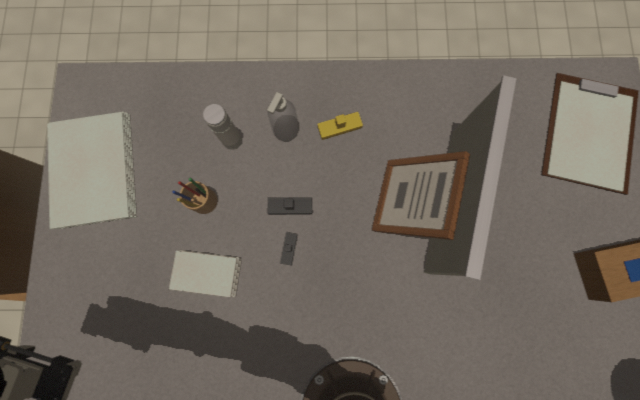

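Candidates for the weight (top view): large dark bar (290,206), small dark bar (289,249), yellow bar (340,125). By the description it's the large dark one (290,206). Frame's at (420,195) and the screen is to its right.

```bash
python3 - <<'E'
from h import *
im=grab('top'); c=im['color']
cv2.imwrite('pics/crop1.png',cv2.resize(c[60:300,250:530,::-1],None,fx=2.8,fy=2.4*2.8/2.4 and 2.8)[:600])
g=c.astype(int).sum(2)
for th in ['weight_grip','frame','screen','sanitizer','spray','pencils','towels']:
    for o in outline_of('top',th):
        m=o['mask'].astype(np.uint8); ct=max(cv2.findContours(m,0,1)[0],key=cv2.contourArea)
        b=cv2.boxPoints(cv2.minAreaRect(ct)); z=0.0 if th!='weight_grip' else .022
        W=ray(im,b,z)[:,:2]; e=W[1]-W[0]; f=W[2]-W[1]
        print(th,round(o['p'],2),'c',W.mean(0).round(3),'edges',[(round(np.linalg.norm(v),3),round(np.degrees(np.arctan2(v[1],v[0])),1)) for v in(e,f)])
        if th in('frame','screen'): print(cv2.approxPolyDP(ct,4,True)[:,0].tolist())
E
```

```text
weight_grip 0.97 c [0.739 0.019] edges [(np.float64(0.12), np.float64(-72.6)), (np.float64(0.054), np.float64(-165.3))]
weight_grip 0.93 c [0.401 0.158] edges [(np.float64(0.081), np.float64(-11.9)), (np.float64(0.029), np.float64(-102.7))]
weight_grip 0.61 c [0.513 0.156] edges [(np.float64(0.118), np.float64(-90.3)), (np.float64(0.046), np.float64(180.0))]
frame 0.65 c [ 0.557 -0.2  ] edges [(np.float64(0.272), np.float64(-12.7)), (np.float64(0.226), np.float64(-102.2))]
[[468, 153], [388, 160], [372, 230], [451, 239]]
screen 0.95 c [ 0.614 -0.34 ] edges [(np.float64(0.596), np.float64(-13.3)), (np.float64(0.163), np.float64(-101.7))]
[[512, 77], [502, 77], [451, 133], [449, 151], [469, 154], [452, 238], [430, 240], [426, 272], [480, 277]]
sanitizer 0.69 c [0.773 0.18 ] edges [(np.float64(0.081), np.float64(-72.9)), (np.float64(0.148), np.float64(-164.2))]
spray 0.92 c [0.745 0.35 ] edges [(np.float64(0.064), np.float64(-52.1)), (np.float64(0.156), np.float64(-144.6))]
pencils 0.69 c [0.337 0.378] edges [(np.float64(0.11), np.float64(-3.4)), (np.float64(0.185), np.float64(-97.2))]
pencils 0.68 c [0.545 0.416] edges [(np.float64(0.078), np.float64(-30.6)), (np.float64(0.126), np.float64(-123.5))]
towels 0.92 c [0.337 0.38 ] edges [(np.float64(0.105), np.float64(-3.7)), (np.float64(0.182), np.float64(-97.4))]
```

View pics/crop1.png

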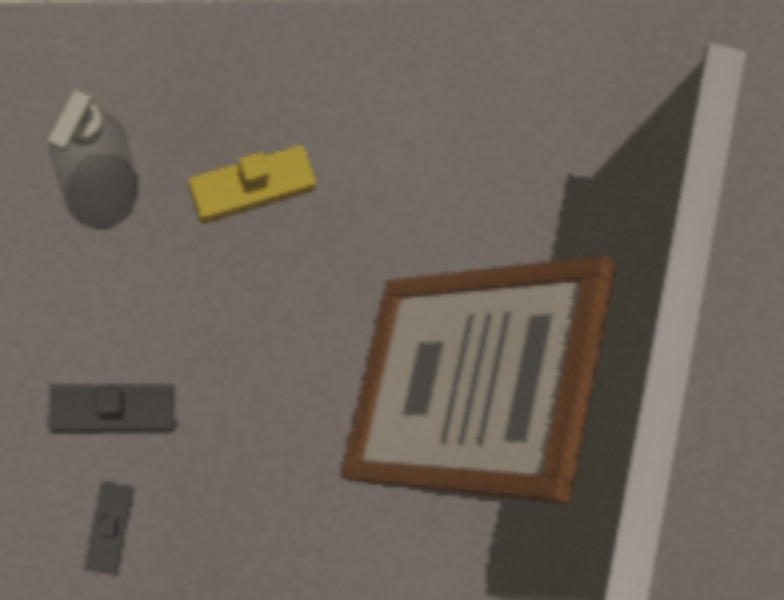

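```bash
python3 - <<'E'
from h import *
im=grab('top')
S=ray(im,[(503,76),(467,274)],.3); F=ray(im,[(388.6,161),(372.5,230.7)],.011); T=ray(im,[(467.5,153),(451.5,239)],.192)
for n,a in(('screen',S),('foot',F),('topback',T)):
    d=a[1]-a[0]; print(n,a.round(3).tolist(),np.linalg.norm(d).round(3),np.degrees(np.arctan2(d[1],d[0])).round(1))
d=(S[1]-S[0])[:2];d/=np.linalg.norm(d); n=np.array([d[1],-d[0]])
if (F[0,:2]-S[0,:2])@n>0:n=-n
print('normal into screen',n,np.degrees(np.arctan2(n[1],n[0])),'dist foot',[(S[0,:2]-f[:2])@n for f in F],[(S[0,:2]-f[:2])@n for f in T])
# post top
print('post', ray(im,[(250+109/2.8,60+401/2.8)],.06), 'bar', ray(im,[(250+112.5/2.8,60+407.5/2.8)],.018))
E
```

```text
screen [[0.73, -0.3, 0.3], [0.336, -0.197, 0.3]] 0.407 165.3
foot [[0.636, -0.115, 0.011], [0.446, -0.065, 0.011]] 0.197 165.3
topback [[0.602, -0.259, 0.192], [0.409, -0.21, 0.192]] 0.199 165.7
normal into screen [-0.25291415 -0.96748873] -104.6500235333088 dist foot [np.float64(0.15506884382501968), np.float64(0.1550708336554818)] [np.float64(0.006905046004366697), np.float64(0.005743880229109972)]
post [[0.51212806 0.15280599 0.06      ]] bar [[0.51309817 0.15299601 0.018     ]]
```

>>> move_arm(series=[[4.2,-5,0,0,0,8],[4.2,-5,0,0,0,8],[4.2,-5,0,0,0,0],[4.2,-5,0,0,0,0],[4.2,-5,0,0,0,0],[4.2,-5,0,0,0,0],[0,0,0,0,0,0]], grip=1)

```text
clock: 1.95
position: [0.3728, 0.364, 0.2461]
ee_rot: [0.022, 3.139, -0.004]
force: [-0.4, 0.6, 0.5]
width: 0.995
```

>>> move_arm(series=[[2.8,-4.2,0,0,0,0],[2.8,-4.2,0,0,0,0],[2.8,-4.2,0,0,0,0],[2.8,-4.2,0,0,0,0],[2.7,-4.3,0,0,0,0.5],[0,0,-4,0,0,0],[0,0,-4,0,0,0],[0,0,0,0,0,0]])

```text
clock: 2.75
position: [0.502, 0.1605, 0.1618]
ee_rot: [0.007, -3.134, 0.005]
force: [-0.9, -1.1, 0.2]
width: 1.0
```

```bash
python3 - <<'E'
from h import *
s=monitor.observe(); im=grab('wrist','w1.png'); print(s['clock'],s['position'],s['ee_rot'])
M=np.array(im['mount']); R=cv2.Rodrigues(np.array(s['ee_rot']))[0]
T=np.eye(4);T[:3,:3]=R;T[:3,3]=s['position']; C=np.linalg.inv(T@M)
print(M.round(3).tolist())
im['rvec']=cv2.Rodrigues(C[:3,:3])[0]; im['tvec']=C[:3,3]
for o in outline_of('wrist','weight_grip'): print(o['p'],o['rect'])
for P in [(0.512,.153,.06),(.534,.213,.022),(.49,.093,.022)]: print(proj(im,P))
E
```

```text
2.75 [0.50201331 0.16049287 0.16175023] [ 0.00696624 -3.13411138  0.00508318]
[[0.0, -0.962, -0.273, 0.075], [1.0, 0.0, -0.0, -0.001], [0.0, -0.273, 0.962, -0.139], [0.0, 0.0, 0.0, 1.0]]
0.61 [301.4, 38.6, 46.6, 99.0]
[[317.8904499  216.01332759]]
[[375.40871751 224.19464026]]
[[260.20230672 183.09492615]]
```

View pics/w1.png

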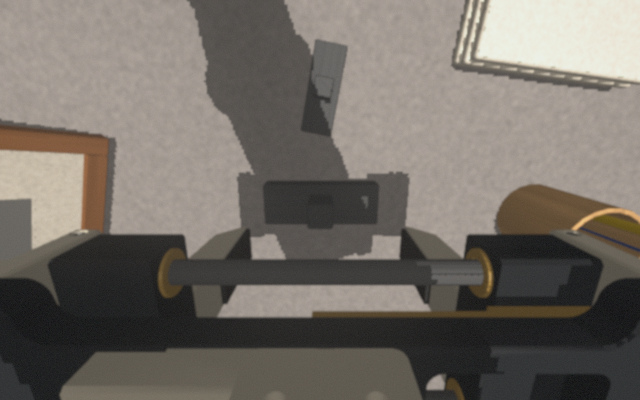

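The wrist picture shows the large dark bar under the jaws, cols 264–379, rows 181–225, post near (320,210). The smaller one is at (325,87). The calibration predicts the target to within about 3 px, so the choice is confirmed.

>>> move_arm(series=[[0,0,-3.5,0,0,0],[0,0,-3.5,0,0,0],[0,0,0,0,0,0],[0,0,0,0,0,0]])

```text
clock: 3.25
position: [0.5058, 0.1624, 0.0976]
ee_rot: [-0.009, 3.14, 0.001]
force: [0.0, -0.3, -0.4]
width: 1.0
```

>>> move_arm(series=[[0.6,-0.7,0,0,0,0],[0,0,-1.7,0,0,0],[0,0,-1.7,0,0,0],[0,0,-1.6,0,0,0],[0,0,0,0,0,0],[0,0,0,0,0,0]])

```text
clock: 3.85
position: [0.5121, 0.1546, 0.0472]
ee_rot: [-0.007, 3.14, 0.001]
force: [0.2, -0.4, 0.2]
width: 1.0
```

>>> move_arm(series=[[0,0,0,0,0,0],[0,0,0,0,0,0],[0,0,0,0,0,0],[0,0,0,0,0,0],[0,0,0,0,0,0],[0,0,0,0,0,0]], grip=0, force=50)

```text
clock: 4.45
position: [0.5109, 0.1547, 0.0458]
ee_rot: [0.008, -3.142, -0.0]
force: [0.2, -0.3, -1.5]
width: 0.528
```

>>> move_arm(series=[[0,0,0,0,0,0],[0,0,0,0,0,0],[0,0,0,0,0,0],[0,0,0,0,0,0],[0,0,0,0,0,0],[0,0,0,0,0,0]])

```text
clock: 5.05
position: [0.5109, 0.1548, 0.0457]
ee_rot: [0.008, -3.142, -0.0]
force: [0.5, 0.8, -1.0]
width: 0.257
```

>>> move_arm(series=[[0,0,2,0,0,0],[0,0,2,0,0,0],[0,-1,1,0,0,-8],[0.4,-1.6,0,0,0,-8],[0.4,-1.6,0,0,0,-8],[0.4,-1.6,0,0,0,-8],[0.4,-1.6,0,0,0,-8],[0.4,-1.6,0,0,0,-8]])

```text
clock: 5.85
position: [0.53, 0.0639, 0.095]
ee_rot: [-1.278, -2.868, 0.002]
force: [0.4, 0.8, -7.3]
width: 0.257
```

>>> move_arm(series=[[0.4,-1.6,0,0,0,-8],[0.4,-1.6,0,0,0,-8],[0.4,-1.6,0,0,0,-8],[0.4,-1.6,0,0,0,-8],[0.4,-1.6,0,0,0,-8],[0.3,-1.5,0,0,0,-8],[0,0,0,0,0,-8],[0,0,0,0,0,0]])

```text
clock: 6.65
position: [0.553, -0.0305, 0.0949]
ee_rot: [-2.473, -1.936, 0.003]
force: [0.2, 0.3, -7.5]
width: 0.256
```

```bash
cat >> h.py <<'E'
n=np.array([-.253,-.967]); F0=np.array([.541,-.090])
def st():
    s=monitor.observe(); R=cv2.Rodrigues(np.array(s['ee_rot']))[0]; p=np.array(s['position'])
    print('t',s['clock'],'p',p.round(4),'jaw',np.degrees(np.arctan2(R[1,1],R[0,1])).round(2),'toolz',R[:,2].round(3),'F',np.round(s['force'],1),'w',round(s['width'],3))
    d=p[:2]-F0; print('along n from foot0 (mm): face',1000*(d@n+.022),'lateral',1000*(d@np.array([.967,-.253])))
E
python3 -c "
from h import *
st(); grab('scene','s2.png')"
```

```text
t 6.65 p [ 0.553  -0.0305  0.0949] jaw -13.88 toolz [-0.002 -0.    -1.   ] F [ 0.2  0.3 -7.5] w 0.256
along n from foot0 (mm): face -38.565016568332204 lateral -3.497391481596993
```

View pics/s2.png

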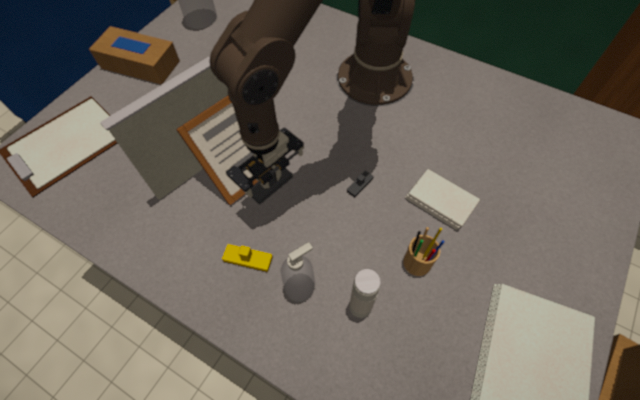

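>>> move_arm(series=[[0.3,0,-1.7,0,0,-0.4],[0,0,-1.7,0,0,-0.4],[0,0,-1.4,0,0,0],[0,0,0,0,0,0],[0,0,0,0,0,0]])

```text
clock: 7.2
position: [0.5565, -0.0302, 0.0469]
ee_rot: [-2.482, -1.924, 0.002]
force: [-0.4, -0.1, -7.7]
width: 0.259
```

```bash
python3 -c "
from h import *
st()"
```

```text
t 7.2 p [ 0.5565 -0.0302  0.0469] jaw -14.44 toolz [-0.001 -0.    -1.   ] F [-0.4 -0.1 -7.7] w 0.259
along n from foot0 (mm): face -39.70027034135288 lateral -0.14330664985738228
```

Carrying the weight 1 mm above the desk; now push the foot.

>>> move_arm(series=[[-0.25,-0.97,0,0,0,0],[-0.25,-0.97,0,0,0,0],[-0.25,-0.97,0,0,0,0],[-0.25,-0.97,0,0,0,0],[-0.15,-0.58,0,0,0,0],[-0.15,-0.58,0,0,0,0],[-0.15,-0.58,0,0,0,0],[-0.15,-0.58,0,0,0,0]])

```text
clock: 8.0
position: [0.5408, -0.0925, 0.0477]
ee_rot: [-2.484, -1.924, -0.0]
force: [0.7, 3.4, -9.4]
width: 0.261
```

```bash
python3 -c "
from h import *
st()"
```

```text
t 8.0 p [ 0.5408 -0.0925  0.0477] jaw -14.49 toolz [-0.  0. -1.] F [ 0.7  3.4 -9.4] w 0.261
along n from foot0 (mm): face 24.438756315925307 lateral 0.4143195857906055
```

Contact force is 3.4 N and the push is going straight. 33 mm to go.

>>> move_arm(series=[[-0.15,-0.58,0,0,0,0],[-0.15,-0.58,0,0,0,0],[-0.15,-0.58,0,0,0,0],[-0.15,-0.58,0,0,0,0],[-0.13,-0.5,0,0,0,0],[0,0,0,0,0,0],[0,0,0,0,0,0]])

```text
clock: 8.7
position: [0.5336, -0.1213, 0.0479]
ee_rot: [2.484, 1.922, -0.0]
force: [0.2, 0.4, -7.1]
width: 0.26
```

```bash
python3 -c "
from h import *
st(); grab('top','t3.png'); a=grab('scene'); cv2.imwrite('pics/s3.png',cv2.resize(a['color'][60:240,90:330,::-1],None,fx=3,fy=3))"
```

```text
t 8.7 p [ 0.5336 -0.1213  0.0479] jaw -14.54 toolz [ 0.    -0.001 -1.   ] F [ 0.2  0.4 -7.1] w 0.26
along n from foot0 (mm): face 54.11281424468912 lateral 0.7525059474574983
```

View pics/s3.png

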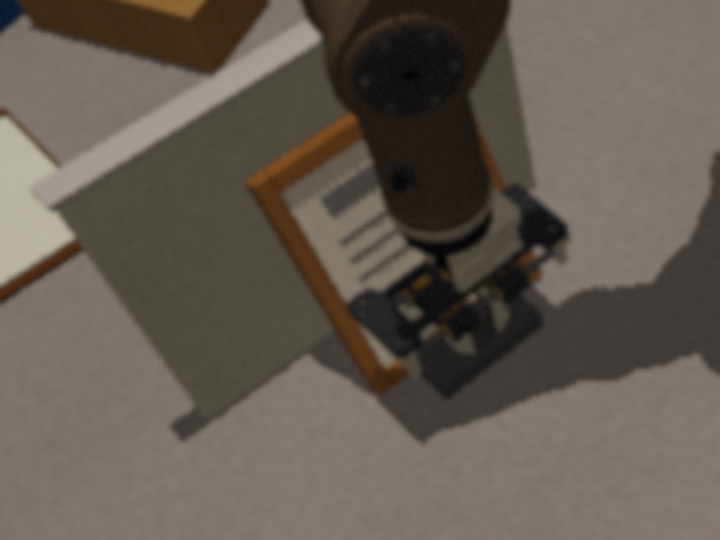

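The picture shows the frame standing steeply with the weight against its foot. I'll nudge a little further slowly, lower it to the desk and release.

>>> move_arm(series=[[-0.05,-0.19,0,0,0,0],[-0.05,-0.19,0,0,0,0],[0,0,-0.1,0,0,0],[0,0,-0.1,0,0,0],[0,0,-0.05,0,0,0],[0,0,0,0,0,0]])

```text
clock: 9.4
position: [0.5328, -0.124, 0.0452]
ee_rot: [-2.484, -1.923, -0.0]
force: [1.6, 3.0, -6.0]
width: 0.262
```

```bash
python3 -c "
from h import *
st()"
```

```text
t 9.4 p [ 0.5328 -0.124   0.0452] jaw -14.5 toolz [ 0.  0. -1.] F [ 1.6  3.  -6. ] w 0.262
along n from foot0 (mm): face 56.994126574286426 lateral 0.6669074012979102
```

>>> move_arm(series=[[0,0,-0.05,0,0,0],[0,0,0,0,0,0]])

```text
clock: 9.6
position: [0.5328, -0.124, 0.0448]
ee_rot: [-2.484, -1.923, -0.001]
force: [1.7, 4.5, -5.0]
width: 0.256
```

>>> move_arm(series=[[0,0,0,0,0,0],[0,0,0,0,0,0],[0,0,0,0,0,0],[0,0,0,0,0,0],[0,0,0,0,0,0]], grip=0.7)

```text
clock: 10.1
position: [0.5326, -0.1245, 0.0448]
ee_rot: [2.484, 1.923, 0.0]
force: [-0.3, -0.4, 0.1]
width: 0.647
```

>>> move_arm(series=[[0.02,0.1,1,0,0,0],[0.05,0.2,1.5,0,0,0],[0.1,0.5,2,0,0,0],[0.3,1,3,0,0,0],[0.5,2,4,0,0,0],[0.5,2,4,0,0,0],[0.5,3,4,0,0,0],[0,3,3,0,0,0]])

```text
clock: 10.9
position: [0.553, -0.006, 0.2735]
ee_rot: [2.484, 1.92, 0.005]
force: [1.4, 0.2, -0.1]
width: 0.698
```

>>> move_arm(series=[[-1,4,1,0,0,0],[-2,4,0,0,0,0],[-2,4,0,0,0,0],[-2,4,0,0,0,0],[-2,4,0,0,0,0],[-2,3,0,0,0,0],[0,0,0,0,0,0],[0,0,0,0,0,0]])

```text
clock: 11.7
position: [0.4419, 0.2239, 0.2805]
ee_rot: [-2.482, -1.925, -0.001]
force: [-0.3, -1.4, -0.2]
width: 0.702
```

```bash
python3 - <<'E'
from h import *
st(); a=grab('top')
cv2.imwrite('pics/t4.png',cv2.resize(a['color'][60:300,250:530,::-1],None,fx=2.8,fy=2.8)[:600])
b=grab('scene'); cv2.imwrite('pics/s4.png',cv2.resize(b['color'][60:240,90:330,::-1],None,fx=3,fy=3))
for o in outline_of('top','weight_grip'):
    print(o['p'],o['rect'])
    ct=max(cv2.findContours(o['mask'].astype(np.uint8),0,1)[0],key=cv2.contourArea)
    W=ray(a,cv2.boxPoints(cv2.minAreaRect(ct)),.022)[:,:2]; e=W[1]-W[0]; f=W[2]-W[1]
    print(W.mean(0),[(np.linalg.norm(v),np.degrees(np.arctan2(v[1],v[0]))) for v in(e,f)])
E
```

```text
t 11.7 p [0.4419 0.2239 0.2805] jaw -14.4 toolz [ 0.001  0.001 -1.   ] F [-0.3 -1.4 -0.2] w 0.702
along n from foot0 (mm): face -256.4949070135716 lateral -175.20376701753557
0.88 [282.1, 231.4, 11.0, 34.7]
[0.39992421 0.15725827] [(np.float64(0.08769744442992183), np.float64(-10.116334637171196)), (np.float64(0.035994459474368766), np.float64(-101.01425718186779))]
0.78 [382.2, 179.7, 26.7, 43.5]
[ 0.52953084 -0.12346766] [(np.float64(0.1241516704089051), np.float64(-14.511009169981945)), (np.float64(0.0460751643633401), np.float64(-103.59522614574793))]
0.56 [313.9, 112.5, 46.5, 29.7]
[0.73823528 0.01920782] [(np.float64(0.12479646718710566), np.float64(-71.05287580726396)), (np.float64(0.05613065909985941), np.float64(-163.908631830622))]
```

View pics/t4.png

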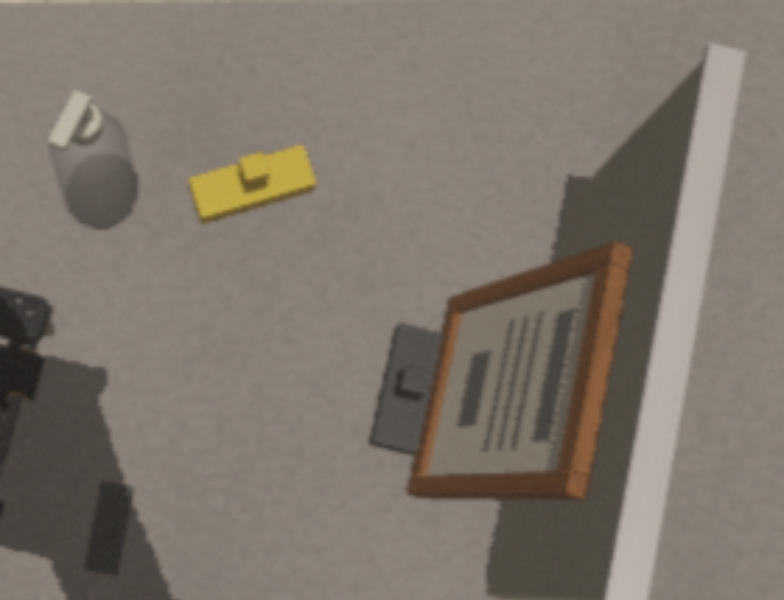

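View pics/s4.png

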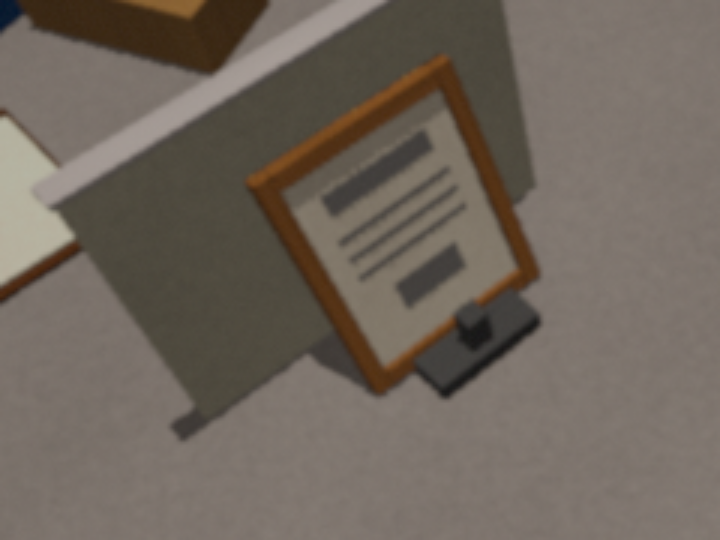

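```bash
python3 - <<'E'
from h import *
a=grab('top'); c=lambda u,v:(250+u/2.8,60+v/2.8)
F=ray(a,[c(449,301),c(411,493)],.008)[:,:2]; B=ray(a,[c(400,325),c(372,443)],.022)[:,:2]
d=F[1]-F[0]; print('foot',F,np.linalg.norm(d),np.degrees(np.arctan2(d[1],d[0])),'mid rel',(F.mean(0)-F0)@n, (F.mean(0)-F0)@np.array([.967,-.253]))
w=np.array([.5328,-.1243]); q=F.mean(0)-w; e=B[1]-B[0]
print('foot in weight axes: x',q@n,'y',q@np.array([.967,-.253]),'| bar outer edge',B,np.degrees(np.arctan2(e[1],e[0])),'outer edge to foot',(F.mean(0)-B.mean(0))@n)
E
```

```text
foot [[ 0.61850124 -0.17451169]
 [ 0.43127486 -0.12947303]] 0.19256738427750406 166.47408311157142 mid rel 0.06402293609525525 0.00010381360033563251
foot in weight axes: x 0.028780236095255263 y -0.000644686399664382 | bar outer edge [[ 0.59123666 -0.12301325]
 [ 0.47722786 -0.0920867 ]] 164.8229130684916 outer edge to foot 0.045339873099475285
```

>>> move_arm(series=[[1.8,-4.5,0,0,0,0],[1.8,-4.5,0,0,0,0],[1.8,-4.5,0,0,0,0],[1.8,-4.5,0,0,0,0],[1.8,-4.5,0,0,0,0],[1.6,-2.5,-2,0,0,0],[0,0,-2,0,0,0],[0,0,0,0,0,0]])

```text
clock: 12.7
position: [0.547, -0.0286, 0.2375]
ee_rot: [-2.487, -1.917, 0.006]
force: [-0.4, 1.2, 0.3]
width: 0.7
```

```bash
python3 -c "
from h import *
st(); a=grab('wrist','w5.png')"
```

```text
t 12.7 p [ 0.547  -0.0286  0.2375] jaw -14.75 toolz [-0.004 -0.001 -1.   ] F [-0.4  1.2  0.3] w 0.7
along n from foot0 (mm): face -38.87171175456568 lateral -9.761599912243211
```

View pics/w5.png

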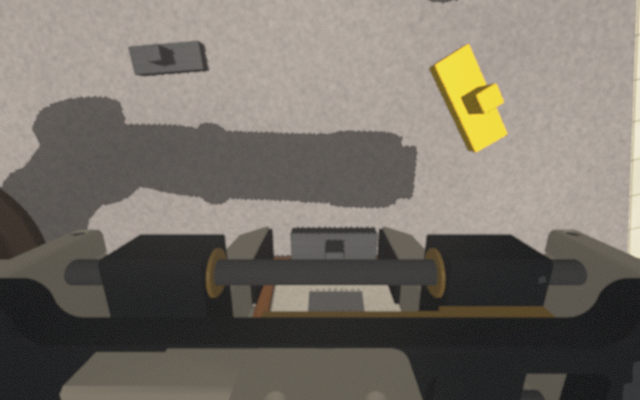

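The wrist view shows the bar (rows 228–257) parallel to the frame's edge, with no desk showing between them. The top view puts the gap at about 1 mm, and the push force was still there when I released. Handing in.

```bash
python3 -c "
from h import *
print(workorder.sign_off()); st()"
```

```text
the job is handed in; nothing more can be done
None
the job is handed in; nothing more can be done
```

I picked up the larger dark weight by its post and turned it parallel to the screen. With it I pushed the notice's foot about 57 mm towards the screen, then set the weight down against the foot, let go and backed away. I handed the job in at about 12.8 s.

**Last checks:**
- **Notice:** it leans on the screen at about 20 degrees off upright, worked out from how far the foot moved. It is square to the screen within about 1–2 degrees.
- **Weight:** it stands flat and parallel to the screen within 1 degree, within 1–2 mm of the frame's middle. There was still 3–5 N of push on the foot when I let go.
- **Other things:** the bottle looked unmoved in the last top picture. I did not measure the can, the cup or the towels afterwards, but the arm passed above them and never touched them as far as the force readings show.

**One disagreement:** the gap between the weight and the foot came out at about 1 mm measured within one top picture. Using the arm's position instead it came out at about 7 mm, just inside the 8 mm limit. I trusted the first because the push force says they were touching. The wrist view shows no gap, but the bar would hide a small one from that angle.

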